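# Set up a bottle for inspection and hold the backing screen at the marker

## Robot

A 7-joint arm with a two-finger parallel gripper is mounted at the origin on the work surface. World frame = base frame: x ahead of the robot, y to its left, z up, the work surface at z = 0. Lengths are in m, angles in rad, forces in N, time in s.
With the tool pointing down it reaches from about 0.425 to 1.025 m from the base axis. Payload 9.4 kg.
Tool frame: the origin (TCP) lies at the very end of the fingers, on their centre line; the grasp point (between the pads) lies bot.grasp_offset behind it (bot.grasp_offset is the distance from the TCP to the grasp point, in m); z points along the fingers, y is the line along which they close (so a half turn about z gives the same grasp; the last joint's range is limited). The gripper opens to 93 mm and grips with 3 to 60 N. Pads are 15 mm wide; open, the fingers measure 128 mm over their backs; the gripper's body (75 mm by 188 mm) begins 65 mm behind the grasp point.
Start: joints at [-1.24, 0.599, -0.003, 1.599, 0.002, 0.943, -0.08], TCP at [0.288, 0.666, 0.219] pointing down, gripper open.
Joint ranges: [-2.57, 2.57], [-0.35, 1.97], [-1.29, 1.29], [0.11, 2.56], [-1.05, 4.19], [0.11, 1.86], [-2.63, 2.63]. Speed limits (rad/s): [2.22, 2.22, 3.01, 3.01, 3.14, 3.14, 3.14].

## Interface

Orientations are given as a rotation vector (axis times angle).
In Python, from workcell import bot, vision, ticket gives the robot as it stands.
- The arm moves only by the shell command python3 -m pendant 'ROWS' [OPENING]. ROWS is JSON, a list of rows, each a list of 4 numbers: the shift along the tool's x, y, z in units of 25 mm (1.0 is 25 mm), then the turn about the tool's z in units of 8 degrees (1.0 is 8 degrees). A call has 1 to 12 rows; each row shifts and turns the commanded pose from where the row before left it, along the tool's axes as they then stand; what a row does not reach is not made up. A row lasts 1/10 s, in which the tool goes at most 50 mm and 8.59 degrees, less where a joint would pass 70% of its speed; a pose out of reach is approached as far as the arm can. A call is refused whole if a number of a shift passes 1 or a number of a turn 1, either way. A call with a gripper value outside its range is refused whole. OPENING is the opening, from 0 (shut) to 1 (fully open), set as the call begins (- or left out, the last holds). The fingers move at their own pace and stop on an object; the grip force is fixed at half the most. Time passes only in rows, so rows that do not move let the fingers close. It gives the time, the measured TCP pose, the force, the opening and the grip force at its end, in the units of the state.
- bot.sense(): the state, without advancing time (a new reading comes with each control period).
- vision.capture(name): name is "side" or "top" or "wrist"; returns the picture (384x512x3 uint8, red, green, blue); there is no depth.
- vision.calibration(name): a dict with "K" (3x3 intrinsics, pixels), "extrinsics" (4x4, takes a point from camera to world coordinates). Camera axes: x right, y up, looking along -z (the intrinsics and any distortion apply to the point x, -y, -z); pixel columns grow to the right and rows downward; lengths in m; the calibration is good to about 2 mm. A picture is of the moment at which its call begins: read the wrist's pose just before it. calibration takes no time and is no camera call; for the wrist camera it gives the pose at the moment of the call.
- ticket.close_job(): hands the job in; it is judged then, once.
The state is a dict: "clock": time; "joint_positions": joint angles; "joint_velocities": joint speeds; "effort": joint torques, N m; "eef_pos": TCP position; "ee_rot": TCP orientation; "wrist_force": force on the tool from outside, world axes, zero at the start; "torque": the same for the moment, N m; "finger_gap": finger opening in m; "gripper_force": force on a finger pad.
Only numpy, scipy, OpenCV 4.12 (cv2) and the standard library are available. Lean on these libraries where they do the work, as an engineer would, in place of code of your own. Each camera call takes 0.05 s, during which the arm holds its last target. There are 200 camera calls.

## Task

Stand the fallen square white bottle upright in the middle of the blue disc of the inspection stand and let go of it. Then raise the stand's black-and-white hinged backing screen by its yellow bar until the red pointer on its edge is level with the green marker on the arc, and finish while still holding it there, as it falls shut if released. Do not shift the marker, and leave everything else on the bench where it is.

Things in the scene. Friction and masses are not known exactly. Their poses are not given: they have to be found in the camera images.
- bottle: Square white plastic bottle, yellow label, round blue cap, loose, about 150 g (varies), lying on a flat side on the bench. Body 44 x 44 mm, 86 mm tall; neck, then cap 32 mm across from 95 to 115 mm. Origin: centre of its underside (foot); z axis runs from foot to cap: lying, the origin is 22 mm above the bench and z is level.
- disc (a point): Centre of the top face of the blue disc, 76 mm across, on which the bottle must stand; 16 mm above the bench. Axes as stand.
- stand: White stand, fixed to the bench. Base plate 12 mm thick, x -90 to 110, y -150 to 150 mm. Origin on the bench below the hinge's middle. Hinge along x, 50 mm up, between grey posts 62 mm tall at x -72 and 72. Screen on the -y side, disc centred at y 95. A dark steel arc of 150 mm radius about the hinge stands at x 90 over the -y side, 198 mm tall; its rear rod meets the plate at y -22.
- screen: Backing screen, hinged flap, about 0.35 kg (varies), half black, half white; panel 120 (x) by 145 by 6 mm. Origin on the hinge, 50 mm above the bench, x along the hinge. Closed (as at the start) it is level, its -y axis pointing to the bar; the bar end rises as it opens, turning about its own -x axis, up to 1.5 rad. The hinge is nearly free: released, it falls shut.
- bar (a point): Middle of the screen's round yellow bar handle, 10 mm thick, 108 mm long, parallel to the hinge and 200 mm from it, on two 8 mm rods 50 mm either side of the middle. 45 mm of open space between bar and panel; bench 50 mm below the closed bar. Gripped, the bar can turn between the fingers as the screen swings.
- pointer (a point): Tip of the red pointer on the screen's +x edge, 150 mm from the hinge.
- marker: Green block, 30 (radial) x 20 (along the arc) x 18 mm, clamped on the arc 150 mm from the hinge. Origin on the hinge, same point as the screen's. Its -y axis points from the hinge to the block's middle: the marked direction, 0.6 to 1.1 rad above level. When the screen's axes agree with it, the pointer is at the block's middle. Stiff; stays put unless pushed hard.
- mark (a point): Middle of the green marker's face nearest to the screen, 150 mm from the hinge; at the marked angle the pointer tip lies beside it, 3 mm away.
- specimen_cup: Bystander, loose, to be left where it is: clear specimen cup with a red lid, 62 mm across, 62 mm tall. Origin at its foot.
- timer: Bystander, loose, to be left where it is: yellow timer lying flat, 50 x 85 x 30 mm. Origin at its underside.
- carton: Bystander, loose, to be left where it is: cardboard carton, 120 x 220 x 70 mm. Origin at its underside.
- vial: Bystander, loose, to be left where it is: amber glass vial with a metal cap, 28 mm across, 54 mm tall. Origin at its foot.
- blue_cap: Bystander, loose, to be left where it is: spare blue screw cap, 32 mm across, 20 mm tall. Origin at its underside.

How it is judged:
By the outcome, as a careful person would: the job done as asked, in the order asked, and still so for the second after the job is handed in, while the arm keeps its last pose, push and grip.
It also fails if it takes over 67 s, if anything falls off the work surface, if the arm or the gripper's body presses on something with over 40 N, if the wrist force passes 120 N, or if a joint passes its speed limit or range.

## Working session

There is one attempt and no reset: what is moved stays moved. The work goes in short steps, Python scripts to look and compute and a shell command to move; the robot and the scene stay as the last step left them, time stands still between calls to the robot, and variables do not carry over. Pictures are saved under pics/ and viewed, at most 10 in all, crops included, and the job is handed in when it is done.

```bash
mkdir -p pics; ls
python3 - <<'E'
from workcell import bot, vision
import cv2,numpy as np
np.set_printoptions(precision=4,suppress=True)
print(bot.grasp_offset, bot.sense())
for n in ("side","top"):
    im=vision.capture(n); cv2.imwrite(f"pics/{n}0.png",im[:,:,::-1]); c=vision.calibration(n); print(n,c)
E
```

```text
pics
0.0188 {'clock': 0.0, 'joint_positions': array([-1.2397,  0.6001, -0.0025,  1.6001,  0.0018,  0.9429, -0.0798]), 'joint_velocities': array([-0.0007, -0.0021, -0.0014,  0.0007,  0.0001,  0.    , -0.0009]), 'effort': array([ -0.0013, -76.5099,   1.4967, -25.2358,  -0.0525,   0.0171,
         0.0002]), 'eef_pos': array([0.2873, 0.6651, 0.2178]), 'ee_rot': array([-0.636 , -3.0764,  0.0024]), 'wrist_force': array([0.2013, 0.3986, 0.8039]), 'torque': array([-0.018 , -0.0593,  0.0171]), 'gripper_force': 0.0, 'finger_gap': 0.09287097526048244}
side {'K': array([[472.7988,   0.    , 259.4833],
       [  0.    , 472.7988, 188.9028],
       [  0.    ,   0.    ,   1.    ]]), 'extrinsics': array([[ 0.9693,  0.1848, -0.1619,  0.3433],
       [-0.2457,  0.7375, -0.6291, -0.8417],
       [ 0.0031,  0.6496,  0.7603,  0.9517],
       [ 0.    ,  0.    ,  0.    ,  1.    ]])}
top {'K': array([[464.704 ,   0.    , 254.1897],
       [  0.    , 464.704 , 188.8001],
       [  0.    ,   0.    ,   1.    ]]), 'extrinsics': array([[ 0.0151,  0.9911, -0.1325,  0.3152],
       [-0.9999,  0.0149, -0.0029, -0.1095],
       [-0.0009,  0.1325,  0.9912,  1.5229],
       [ 0.    ,  0.    ,  0.    ,  1.    ]])}
```

View pics/top0.png

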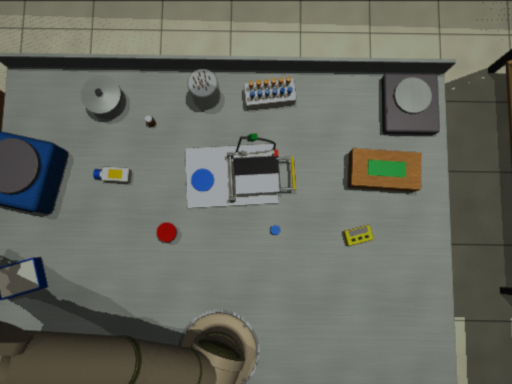

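View pics/side0.png

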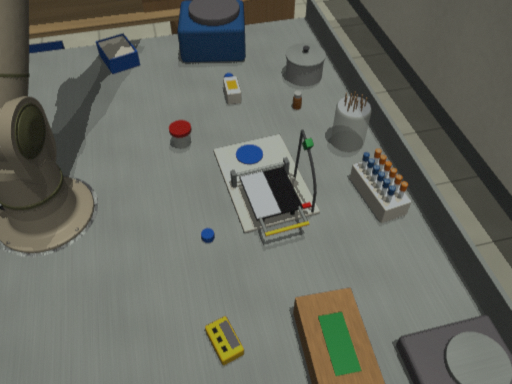

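The top view shows the bottle at about (113,175) with its cap to the left, the disc at (202,180), the bar at (293,174) and the marker at (252,137). The side view shows the same things, with the marker at (308,143) and the bar at (287,228).

```bash
cat > h.py <<'E'
import numpy as np, cv2
from scipy.spatial.transform import Rotation as R
from workcell import bot, vision
np.set_printoptions(precision=4,suppress=True)
def ray(c,uv):
    K,E=c["K"],c["extrinsics"]
    d=np.linalg.inv(K)@np.array([uv[0],uv[1],1.]); d=E[:3,:3]@np.array([d[0],-d[1],-d[2]])
    return E[:3,3],d/np.linalg.norm(d)
def onz(c,uv,z):
    o,d=ray(c,uv); return o+d*(z-o[2])/d[2]
def tri(rs):
    A=0;b=0
    for o,d in rs:
        P=np.eye(3)-np.outer(d,d); A=A+P; b=b+P@o
    return np.linalg.solve(A,b)
def proj(c,p):
    E=c["extrinsics"]; q=E[:3,:3].T@(np.asarray(p)-E[:3,3]); u=c["K"]@np.array([q[0],-q[1],-q[2]]); return u[:2]/u[2]
def mask(im,lo,hi,box):
    h=cv2.cvtColor(im,cv2.COLOR_RGB2HSV); m=cv2.inRange(h,np.array(lo),np.array(hi)); k=np.zeros_like(m); x0,y0,x1,y1=box; k[y0:y1,x0:x1]=255; return m&k
def blob(m):
    n,l,s,c=cv2.connectedComponentsWithStats(m); i=1+np.argmax(s[1:,4]); return c[i],s[i]
BLUE=((100,120,60),(130,255,255));YEL=((20,120,80),(35,255,255));GRN=((45,120,40),(80,255,255));RED1=((0,150,60),(8,255,255))
def plan(t=None,yaw=None):
    """shift in tool units to move TCP to t; yaw = world heading of tool y (mod pi)"""
    s=bot.sense(); M=R.from_rotvec(s["ee_rot"]).as_matrix(); p=s["eef_pos"]
    y=np.arctan2(M[1,1],M[0,1]); print("t",s["clock"],"tcp",p,"tool x",M[:,0],"y",M[:,1],"yaw_y",y,"q",s["joint_positions"],"F",s["wrist_force"],"gap",s["finger_gap"],s["gripper_force"])
    if t is not None: print("shift units(current axes)",M.T@(np.asarray(t)-p)/.025)
    if yaw is not None:
        d=(yaw-y+np.pi/2)%np.pi-np.pi/2; print("turn units (tool z, down)",-np.degrees(d)/8)
E
python3 - <<'E'
from h import *
im={n:vision.capture(n) for n in("top","side")};C={n:vision.calibration(n) for n in im}
box={"top":dict(cap=(88,160,105,185),label=(100,165,128,185),disc=(188,160,220,198),bar=(285,150,302,195),mark=(240,130,262,145),ptr=(270,146,283,162)),
"side":dict(cap=(218,68,240,82),label=(222,75,245,100),disc=(230,140,268,168),bar=(258,215,316,242),mark=(298,132,318,152),ptr=(298,198,316,212))}
col=dict(cap=BLUE,label=YEL,disc=BLUE,bar=YEL,mark=GRN,ptr=RED1)
Z=dict(cap=.03,label=.044,disc=.016,bar=.05,mark=.16,ptr=.05)
for k in col:
    rs=[]
    for n in im:
        try: c,s=blob(mask(im[n],*col[k],box[n][k])); rs.append(ray(C[n],c)); print(k,n,c,s,"onz",onz(C[n],c,Z[k])[:2])
        except Exception as e: print(k,n,e)
    if len(rs)==2: print("  tri",tri(rs))
h=cv2.cvtColor(im["top"],cv2.COLOR_RGB2HSV); m=mask(im["top"],(0,0,150),(179,60,255),(95,160,140,190))|mask(im["top"],*YEL,(95,160,140,190))
cs,_=cv2.findContours(m,0,2); c=max(cs,key=cv2.contourArea); r=cv2.minAreaRect(c); print("body",r); print(np.array([onz(C["top"],p,.044) for p in cv2.boxPoints(r)]))
m=mask(im["side"],(0,0,120),(179,60,255),(215,65,250,110))|mask(im["side"],*YEL,(215,65,250,110))
plan()
out=cv2.hconcat([cv2.resize(im["top"][150:200,80:150][:,:,::-1],None,fx=5,fy=5,interpolation=2),cv2.resize(im["side"][60:110,210:280][:,:,::-1],None,fx=5,fy=5,interpolation=2)])
o2=cv2.resize(im["side"][120:250,200:330][:,:,::-1],(350,350),interpolation=2);o3=cv2.resize(im["top"][125:205,230:310][:,:,::-1],(350,350),interpolation=2)
cv2.imwrite("pics/crop1.png",cv2.vconcat([out,cv2.hconcat([o3,o2])]))
E
```

```text
cap top [ 96.06 173.18] [ 93 169   7   9  50] onz [0.5584 0.4106]
cap side [228.0476  74.619 ] [225  73   8   4  21] onz [0.5603 0.4163]
  tri [0.5582 0.4086 0.0356]
label top [114.5776 173.5603] [108 169  14  10 116] onz [0.5557 0.3459]
label side [231.4722  84.3889] [227  80  10   9  72] onz [0.5571 0.3452]
  tri [0.5565 0.3461 0.0433]
disc top [202.165  179.6025] [191 169  23  22 400] onz [0.5445 0.066 ]
disc side [249.015  153.9451] [236 145  27  19 401] onz [0.5457 0.0634]
  tri [0.5457 0.0663 0.0129]
bar top [292.8039 172.9608] [291 157   5  33 102] onz [ 0.5653 -0.2285]
bar side [286.5625 228.1193] [265 221  44  15 176] onz [ 0.5671 -0.2282]
  tri [ 0.5661 -0.2285  0.0505]
mark top [252.551  136.7959] [248 134  10   7  49] onz [ 0.6549 -0.0982]
mark side [307.8194 143.2917] [303 139  10  10  72] onz [ 0.6598 -0.0752]
  tri [ 0.6496 -0.0985  0.184 ]
ptr top [275.7727 153.    ] [274 150   4   7  22] onz [ 0.6298 -0.1732]
ptr side [306.0857 204.9714] [302 203   9   5  35] onz [ 0.6328 -0.1732]
  tri [ 0.6313 -0.1734  0.0502]
body ((113.43385314941406, 173.55836486816406), (26.760286331176758, 11.539982795715332), 3.5763344764709473)
[[0.539  0.3928 0.044 ]
 [0.5766 0.3927 0.044 ]
 [0.5725 0.3061 0.044 ]
 [0.5348 0.3065 0.044 ]]
t 0.2 tcp [0.2874 0.6653 0.2181] tool x [-0.918   0.3965 -0.0001] y [ 0.3965  0.918  -0.001 ] yaw_y 1.1630660821481844 q [-1.2397  0.5999 -0.0025  1.5998  0.0018  0.9429 -0.0798] F [-1.0466  0.0034  0.3266] gap 0.09313799947175058 0.0
```

View pics/crop1.png

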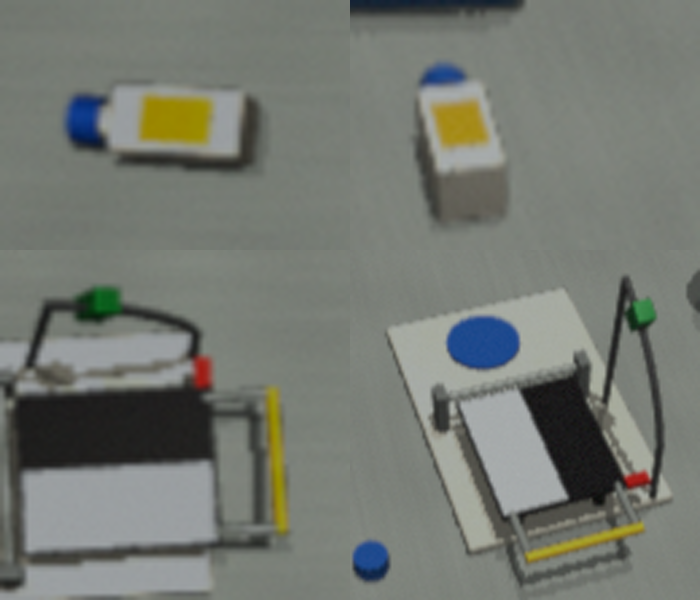

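Crop 1 shows the bottle lying along y with its cap on the +y side. The pointer (red) lies on the screen's +x edge, and the marker is high on the arc. The stand's y axis is about (-0.070, 0.9975) and its hinge is at about (0.552, -0.029). I'll move over the bottle cap next.

```bash
python3 -m pendant '[[-1,-0.36,0,0],[-1,-0.36,0,0],[-1,-0.36,0,0],[-1,-0.36,0,0],[-1,-0.36,0,0],[-1,-0.36,0,0],[-1,-0.36,0,0],[-1,-0.36,0,0],[-1,-0.36,0,0],[-1,-0.36,0,0],[-1,-0.36,0,0],[-1,-0.36,0,0]]' 1 | tail -3
python3 -m pendant '[[-1,-0.36,0,0],[-1,-0.36,0,0],[0,0,0,1],[0,0,0,1],[0,0,0,1],[0,0,0,1],[0,0,0,1],[0,0,0,1],[0,0,0,1],[0,0,0,1],[0,0,0,0.7],[0,0,0,0]]' | tail -3
python3 - <<'E'
from h import *
plan((.559,.411,.008),np.radians(-2.75))
c=vision.calibration("wrist"); im=vision.capture("wrist"); cv2.imwrite("pics/w1.png",im[:,:,::-1])
print(proj(c,(.559,.411,.022)),proj(c,(.554,.305,.022)))
E
```

```text
wrist_force: [-0.4, -0.6, 0.0]
finger_gap: 0.0929
gripper_force: 0.0
wrist_force: [-0.2, 0.0, -0.5]
finger_gap: 0.0932
gripper_force: 0.0
t 2.6 tcp [0.5586 0.4113 0.2184] tool x [ 0.0527  0.9986 -0.0006] y [ 0.9986 -0.0527 -0.0001] yaw_y -0.05268989765297179 q [-0.9293  0.5802  0.3396  1.6924 -0.2331  0.9094 -0.5498] F [-0.1951  0.0183 -0.4594] gap 0.09317389536762054 0.0
shift units(current axes) [-0.0052  0.0185  8.4143]
turn units (tool z, down) -0.033613594811443374
[254.6121 171.7083] [254.9816 245.3375]
```

View pics/w1.png

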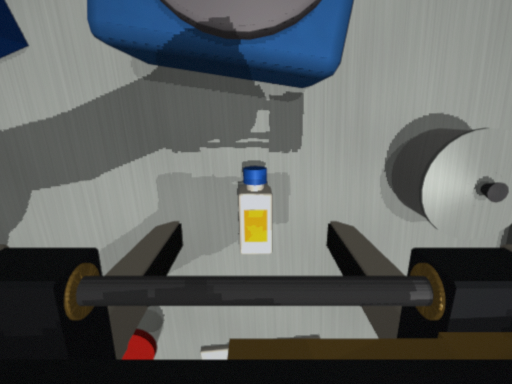

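The wrist view has the bottle centred at column 255, with the cap over rows 166–186 and the foot edge at row 253. I'll refine the cap position from it.

Run:
```python
from h import *
c=vision.calibration("wrist"); im=cv2.imread("pics/w1.png")[:,:,::-1]
for nm,col,z in(("cap",BLUE,.034),("label",YEL,.044)):
    b,s=blob(mask(im,*col,(225,150,285,260))); print(nm,b,s,onz(c,b,z)[:2],"far",onz(c,(b[0],s[1]),z)[:2],"near",onz(c,(b[0],s[1]+s[3]),z)[:2])
print("foot top edge",onz(c,(256,253),.044)[:2],"body end",onz(c,(255,191),.044)[:2])
```

```text
cap [254.3868 175.2545] [243 166  24  19 393] [0.5586 0.4088] far [0.5592 0.4207] near [0.558 0.396]
label [255.2247 225.2795] [244 210  23  32 712] [0.5566 0.3445] far [0.5576 0.3655] near [0.5554 0.3207]
foot top edge [0.5557 0.3045] body end [0.5585 0.3907]
```

```bash
python3 -m pendant '[[0,0,1,0],[0,0,1,0],[0,0,1,0],[0,0,1,0],[0,0,1,0],[0,0,1,0],[0,0,1,0],[0,0,0.8,0],[0,0,0.6,0],[0,0,0,0],[0,0,0,0]]' && python3 -m pendant '[[0,0,0,0],[0,0,0,0],[0,0,0,0],[0,0,0,0],[0,0,0,0],[0,0,0,0],[0,0,0,0],[0,0,0,0],[0,0,0,0],[0,0,0,0]]' 0
```

```text
clock: 3.75
eef_pos: [0.5592, 0.4111, 0.0089]
ee_rot: [2.277, 2.164, 0.0]
wrist_force: [-0.9, 0.4, -0.1]
finger_gap: 0.0932
gripper_force: 0.0
clock: 4.75
eef_pos: [0.5589, 0.411, 0.0086]
ee_rot: [2.278, 2.163, -0.0]
wrist_force: [-0.7, 1.2, -1.0]
finger_gap: 0.0314
gripper_force: 30.0
```

```bash
python3 -m pendant '[[-0.11,0,-0.36,0],[-0.11,0,-0.36,0],[-0.17,0,-0.34,0],[-0.17,0,-0.34,0],[-0.22,0,-0.3,0],[-0.22,0,-0.3,0],[-0.28,0,-0.26,0],[-0.28,0,-0.26,0],[0,0,0,0],[0,0,0,0]]'
python3 - <<'E'
from h import *
a=vision.capture("side");b=vision.capture("top")
f=lambda i:cv2.resize(i[:,:,::-1],(400,400),interpolation=2)
cv2.imwrite("pics/arc1.png",cv2.hconcat([f(a[30:130,180:280]),f(b[120:220,60:160])]))
E
```

```text
clock: 5.75
eef_pos: [0.557, 0.372, 0.0718]
ee_rot: [-2.278, -2.163, -0.0]
wrist_force: [0.1, 0.1, -1.1]
finger_gap: 0.0317
gripper_force: 30.0
```

View pics/arc1.png

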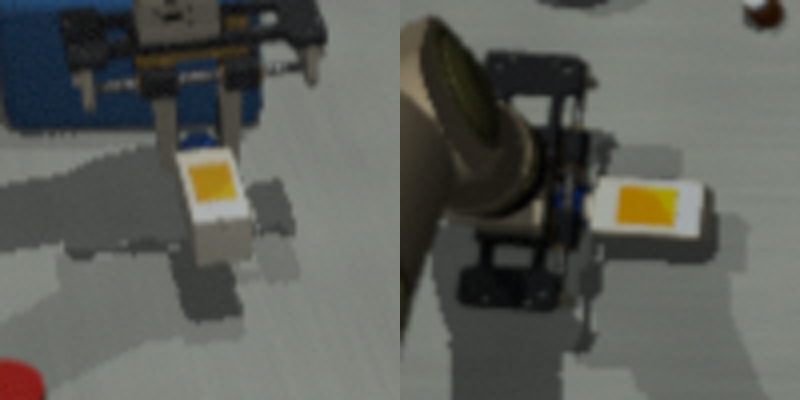

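The crop shows the bottle hanging level: it did not turn in the grip. I'll measure whether it drooped at all.

Run:
```python
from h import *
rs=[]
for n,b in(("side",(215,65,250,90)),("top",(105,160,145,185))):
    c=vision.calibration(n); m,s=blob(mask(vision.capture(n),*YEL,b)); print(m,s); rs.append(ray(c,m))
print(tri(rs)); plan()
```

```text
[232.5581  75.1163] [227  71  12   9  86]
[121.2231 171.1692] [114 167  15  10 130]
[0.5541 0.3065 0.1062]
t 5.95 tcp [0.5566 0.3725 0.0712] tool x [ 0.0512  0.9987 -0.0003] y [ 0.9987 -0.0512 -0.0005] yaw_y -0.05124540819869608 q [-0.8355  0.7208  0.2552  1.8519 -0.2968  0.6065 -0.4469] F [ 0.453  -0.2206 -1.243 ] gap 0.03130300546782633 29.99154031276703
```

```bash
python3 -m pendant '[[0,0,0.5,0],[0,0,0.5,0],[0,0,0.5,0],[0,0,0.5,0],[0,0,0.3,0],[0,0,0.15,0],[0,0,0,0],[0,0,0,0]]' && python3 -m pendant '[[0,0,0,0],[0,0,0,0],[0,0,0,0]]' 0.335| tail -3;  python3 -m pendant '[[0,0,0,0],[0,0,0,0],[0,0,0,0]]' 0.345| tail -2
```

```text
clock: 6.75
eef_pos: [0.5571, 0.3722, 0.0106]
ee_rot: [2.278, 2.163, 0.001]
wrist_force: [-0.2, -0.2, -0.3]
finger_gap: 0.0314
gripper_force: 30.0
wrist_force: [0.5, -0.4, -1.3]
finger_gap: 0.031
gripper_force: 30.0
finger_gap: 0.0319
gripper_force: 0.1
```

```bash
python3 -m pendant '[[0,0,0,0],[0,0,0,0],[0,0,0.08,0],[0.26,0,0,0],[0.26,0,0,0],[0,0,0,0],[0,0,0,0]]' 0.5 | tail -5 && python3 -m pendant '[[0,0,0,0],[0,0,0,0],[0,0,0,0],[0,0,0,0],[0,0,0,0]]' 0; python3 -m pendant '[[0,0,-0.4,0],[0,0,-0.8,0],[0,0,-0.8,0],[0,0,0,0],[0,0,0,0]]'
python3 - <<'E'
from h import *
rs=[]
for n,b in(("side",(215,65,255,100)),("top",(105,160,150,190))):
    c=vision.calibration(n); m,s=blob(mask(vision.capture(n),*YEL,b)); print(m,s); rs.append(ray(c,m))
print(tri(rs)); plan()
E
```

```text
eef_pos: [0.5574, 0.3855, 0.0083]
ee_rot: [2.277, 2.164, 0.0]
wrist_force: [0.6, 0.1, -0.3]
finger_gap: 0.0463
gripper_force: 0.0
clock: 8.55
eef_pos: [0.5576, 0.3849, 0.0084]
ee_rot: [2.278, 2.163, -0.0]
wrist_force: [-0.5, -0.2, 0.1]
finger_gap: 0.0298
gripper_force: 30.0
clock: 9.05
eef_pos: [0.5575, 0.3854, 0.0588]
ee_rot: [-2.278, -2.163, -0.002]
wrist_force: [0.4, 0.2, -0.5]
finger_gap: 0.0296
gripper_force: 30.0
[232.8889  80.3   ] [228  76  11  10  90]
[123.0547 172.1953] [116 168  15  10 128]
[0.5541 0.306  0.088 ]
t 9.15 tcp [0.557  0.385  0.0577] tool x [ 0.0516  0.9987 -0.0005] y [ 0.9987 -0.0516 -0.0008] yaw_y -0.05160419506920643 q [-0.8459  0.7455  0.2513  1.8391 -0.3057  0.5956 -0.4554] F [-0.2138 -0.2152 -1.6081] gap 0.02996872452119003 29.999486804008484
```

```bash
python3 -m pendant '[[0,0,-1,0],[0,0,0,0],[0,0,-1,0],[0,0,0,0],[0,0,1,0],[0,0,-1,0],[0,0,1,0],[0,0,-1,0],[0,0,1,0],[0,0,-1,0],[0,0,0,0],[0,0,0,0]]'
python3 - <<'E'
from h import *
rs=[]
for n,b in(("side",(210,40,265,105)),("top",(105,150,160,195))):
    c=vision.calibration(n); m,s=blob(mask(vision.capture(n),*YEL,b)); print(m,s); rs.append(ray(c,m))
print(tri(rs)); plan()
E
```

```text
clock: 10.35
eef_pos: [0.5576, 0.3851, 0.1076]
ee_rot: [2.278, 2.163, 0.001]
wrist_force: [0.1, 0.1, -1.8]
finger_gap: 0.028
gripper_force: 30.2
[232.9924  77.947 ] [228  71  11  15 132]
[122.3672 171.5078] [116 167  14  10 128]
[0.5548 0.3058 0.0965]
t 10.45 tcp [0.5572 0.385  0.1074] tool x [ 0.0517  0.9987 -0.0004] y [ 0.9987 -0.0517 -0.0005] yaw_y -0.05168400652792602 q [-0.867   0.6834  0.284   1.8157 -0.2841  0.6831 -0.4733] F [-0.437  -0.4787 -1.641 ] gap 0.027687690524529643 30.151205733418465
```

```bash
python3 -m pendant '[[0,0,0.2,0],[0,0,0.4,0],[0,0,0.3,0],[0,0,0.1,0],[0,0,0,0]]'
python3 - <<'E'
from h import *
rs=[]
a=vision.capture("side");b=vision.capture("top")
for n,i,bx in(("side",a,(210,40,265,105)),("top",b,(105,150,160,195))):
    c=vision.calibration(n); m,s=blob(mask(i,*YEL,bx)); print(m,s); rs.append(ray(c,m))
print(tri(rs))
f=lambda i:cv2.resize(i[:,:,::-1],(400,400),interpolation=2)
cv2.imwrite("pics/arc2.png",cv2.hconcat([f(a[45:105,200:260]),f(b[140:200,90:150])]))
E
```

```text
clock: 10.95
eef_pos: [0.5572, 0.3848, 0.0824]
ee_rot: [-2.278, -2.163, 0.002]
wrist_force: [-0.1, -0.3, -1.3]
finger_gap: 0.0276
gripper_force: 30.2
[233.1318  85.062 ] [228  78  11  15 129]
[124.4186 172.8915] [118 168  14  11 129]
[0.5546 0.3068 0.07  ]
```

View pics/arc2.png

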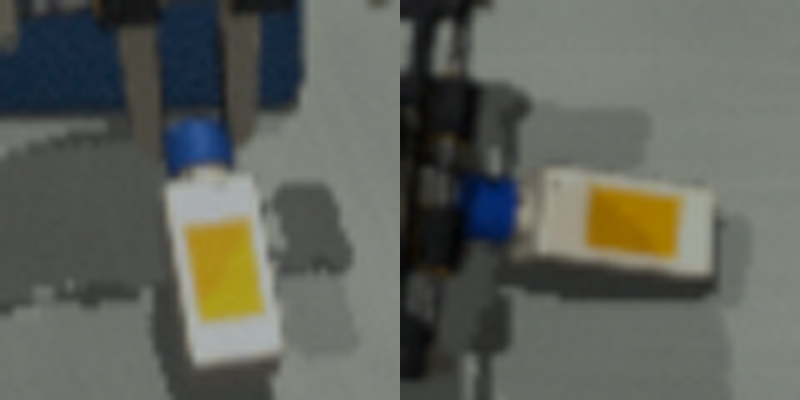

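The crop shows the bottle hanging about 38° nose-up, held at the cap end. I'll swing it further with asymmetric jerks, up and towards the foot.

```bash
cat > tilt.py <<'E'
from h import *
rs=[];s=bot.sense();p=s["eef_pos"]
for n in("side","top"):
    c=vision.calibration(n); u=proj(c,p+[0,-.05,-.02]).astype(int); m,st=blob(mask(vision.capture(n),*YEL,(u[0]-30,u[1]-30,u[0]+30,u[1]+30))); print(n,m,st); rs.append(ray(c,m))
L=tri(rs); d=L-p-[0,-.0055,.0135]; print("label",L,"rel pivot",d,"tilt est",17.4-np.degrees(np.arctan2(d[2],-d[1]))); plan()
E
python3 -m pendant '[[-0.7,0,-1,0],[-0.4,0,-0.5,0],[-0.2,0,-0.2,0],[0,0,0,0],[-0.7,0,-0.8,0],[-0.4,0,-0.5,0],[-0.2,0,-0.2,0],[0,0,0,0],[0,0,0.3,0],[0,0,0.3,0],[0,0,0.2,0],[0,0,0,0]]';python3 tilt.py
```

```text
clock: 12.25
eef_pos: [0.5534, 0.3202, 0.1417]
ee_rot: [-2.277, -2.164, 0.004]
wrist_force: [-0.4, 0.1, -1.4]
finger_gap: 0.0275
gripper_force: 30.1
side [235.7959  82.102 ] [230  75  12  15 147]
top [140.291  171.1343] [134 166  14  11 134]
label [0.5509 0.242  0.1286] rel pivot [-0.0024 -0.0727 -0.0266] tilt est 37.520760736341586
t 12.35 tcp [0.554  0.3202 0.1428] tool x [ 0.0516  0.9987 -0.0007] y [ 0.9987 -0.0516 -0.0006] yaw_y -0.0515940058717582 q [-0.806   0.6009  0.2954  1.882  -0.2591  0.6967 -0.411 ] F [-0.3622  0.1954 -0.4298] gap 0.028086041215025608 30.130852907896042
```

```bash
python3 -m pendant '[[0.3,0,0.3,0],[0.6,0,0.6,0],[0.9,0,0.9,0],[-1,0,-1,0],[-0.6,0,-0.6,0],[-0.2,0,-0.2,0],[0.3,0,0.3,0],[0.6,0,0.6,0],[0.9,0,0.9,0],[-1,0,-1,0],[-0.6,0,-0.6,0],[-0.2,0,-0.2,0]]'|tail -3;python3 tilt.py
```

```text
wrist_force: [-0.4, -0.6, 0.7]
finger_gap: 0.0011
gripper_force: 0.0
side [232.8818  96.4909] [228  91  10  12 110]Traceback (most recent call last):
  File "tilt.py", line 4, in <module>
    c=vision.calibration(n); u=proj(c,p+[0,-.05,-.02]).astype(int); m,st=blob(mask(vision.capture(n),*YEL,(u[0]-30,u[1]-30,u[0]+30,u[1]+30))); print(n,m,st); rs.append(ray(c,m))
                                                                         ~~~~^^^^^^^^^^^^^^^^^^^^^^^^^^^^^^^^^^^^^^^^^^^^^^^^^^^^^^^^^^^^^^^^
  File "h.py", line 21, in blob
    n,l,s,c=cv2.connectedComponentsWithStats(m); i=1+np.argmax(s[1:,4]); return c[i],s[i]
                                                     ~~~~~~~~~^^^^^^^^^
    return _wrapfunc(a, 'argmax', axis=axis, out=out, **kwds)
    return bound(*args, **kwds)
ValueError: attempt to get argmax of an empty sequence
```

```bash
python3 -m pendant '[[0,0,-1,0],[0.5,0,-1,0],[1,0,-1,0],[0.5,0,-1,0],[0,0,0,0],[0,0,0,0]]' 1
python3 - <<'E'
from h import *
plan()
c=vision.calibration("wrist"); im=vision.capture("wrist"); t=vision.capture("top"); ct=vision.calibration("top")
cv2.imwrite("pics/w2.png",cv2.hconcat([cv2.resize(im[:,:,::-1],(400,300)),cv2.resize(t[130:220,60:180][:,:,::-1],(400,300),interpolation=2)])); np.save("w2.npy",im)
np.save("w2c.npy",c)
E
```

```text
clock: 14.25
eef_pos: [0.5564, 0.3709, 0.2436]
ee_rot: [-2.277, -2.164, -0.002]
wrist_force: [-0.4, -0.4, -0.2]
finger_gap: 0.0438
gripper_force: 0.0
t 14.25 tcp [0.5564 0.3709 0.2436] tool x [0.0507 0.9987 0.0012] y [ 0.9987 -0.0507  0.0006] yaw_y -0.05069818824992303 q [-0.8966  0.5234  0.3461  1.7283 -0.2146  0.9258 -0.5146] F [-0.3868 -0.4106 -0.19  ] gap 0.04377464714895839 0.0
```

View pics/w2.png

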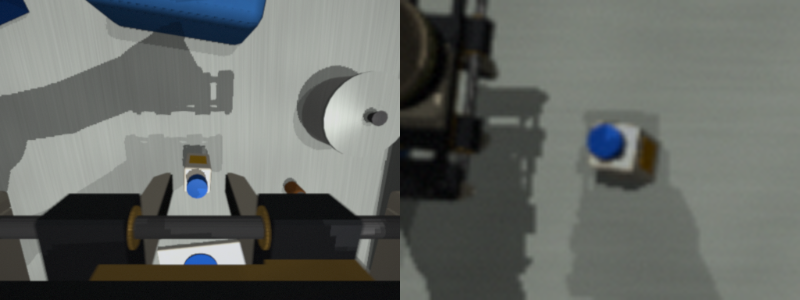

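The bottle appears to have landed standing upright; the cap is seen from above at about (121,172) in the top view. I'll triangulate it to be sure.

Run:
```python
from h import *
C={n:vision.calibration(n) for n in("top","side","wrist")}; I={n:vision.capture(n) for n in C}; print("wrist cam at",C["wrist"]["extrinsics"][:3,3])
bx=dict(top=(100,150,150,200),side=(205,60,275,125),wrist=(225,180,285,265))
for k,col in(("cap",BLUE),("label",YEL),("label2",((12,100,40),(35,255,255)))):
    rs={}
    for n in C:
        try:m,s=blob(mask(I[n],*col,bx[n])); rs[n]=ray(C[n],m); print(k,n,m,s)
        except ValueError: print(k,n,"none")
    if len(rs)>1: print("  tri",tri(list(rs.values())), "pairs", [tri([rs[a],rs[b]]) for a,b in(("top","side"),("top","wrist"),("side","wrist")) if a in rs and b in rs])
f=lambda i,b:cv2.resize(i[b[1]:b[3],b[0]:b[2],::-1],(260,300),interpolation=2)
cv2.imwrite("pics/w3.png",cv2.hconcat([f(I[n],bx[n]) for n in C]))
```

```text
wrist cam at [0.5602 0.4427 0.4076]
cap top [121.0706 171.9647] [116 167  11  11  85]
cap side [231.5     75.7021] [227  71  10  11  94]
cap wrist [252.3712 237.0553] [240 222  26  30 633]
  tri [0.5508 0.3051 0.107 ] pairs [array([0.5515, 0.3075, 0.104 ]), array([0.5504, 0.3057, 0.1102]), array([0.5508, 0.304 , 0.1067])]
label top none
label side [233.3486  97.6972] [229  92  10  12 109]
label wrist [253.5072 202.5121] [243 198  22  10 207]
  tri [0.5539 0.3165 0.0146] pairs [array([0.5539, 0.3165, 0.0146])]
label2 top [133.9 176.2] [132 171   5  11  40]
label2 side [233.3983  97.5254] [228  92  11  12 118]
label2 wrist [253.3319 202.3755] [243 197  22  12 229]
  tri [0.5534 0.3065 0.0126] pairs [array([0.5491, 0.2837, 0.0416]), array([ 0.555 ,  0.3028, -0.0258]), array([0.5539, 0.3168, 0.0151])]
```

View pics/w3.png

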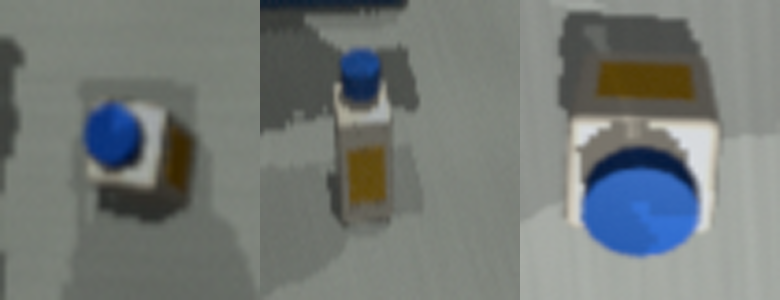

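All three views agree: the bottle stands upright on the bench with the cap centre at about (0.551, 0.3055, 0.107). I'll grip the body by its upper flats.

```bash
python3 -m pendant '[[-0.9,0,0,0],[-0.9,0,0,0],[-0.8,-0.08,0,0],[0,0,1,0],[0,0,1,0],[0,0,1,0],[0,0,1,0],[0,0,1,0],[0,0,1,0],[0,0,1,0],[0,0,0.4,0],[0,0,0.2,0]]' && python3 -m pendant '[[0,0,0,0],[0,0,0,0],[0,0,0,0],[0,0,0,0],[0,0,0,0],[0,0,0,0],[0,0,0,0],[0,0,0,0]]' 0
```

```text
clock: 15.7
eef_pos: [0.5512, 0.3042, 0.0528]
ee_rot: [-2.279, -2.162, 0.002]
wrist_force: [1.1, -0.5, 0.0]
finger_gap: 0.0927
gripper_force: 0.0
clock: 16.5
eef_pos: [0.5514, 0.3054, 0.0535]
ee_rot: [2.278, 2.163, 0.0]
wrist_force: [-0.5, -0.6, 2.0]
finger_gap: 0.0445
gripper_force: 29.6
```

```bash
python3 -m pendant '[[0,0,-0.5,0],[0,0,-1,0],[0,0,-0.3,0],[0,0,0,-0.87],[-0.6,-0.09,0,0],[-1,-0.1,0,0],[-1,-0.1,0,0],[-1,-0.1,0,0],[-1,-0.1,0,0],[-1,-0.1,0,0],[-1,-0.1,0,0],[-1,-0.1,0,0]]' && python3 -m pendant '[[-1,-0.1,0,0],[-0.6,-0.06,0,0],[-0.3,0,0,0],[0,0,0,0],[0,0,0,0]]'
python3 - <<'E'
from h import *
C={n:vision.calibration(n) for n in("top","side")}; I={n:vision.capture(n) for n in C}
s=bot.sense();p=s["eef_pos"];cap=p+[0,0,.105-.0535]; bl={}
for n in C:
    u=proj(C[n],cap).astype(int); bl[n]=u
    m=mask(I[n],*BLUE,(u[0]-25,u[1]-25,u[0]+25,u[1]+45)); k,l,st,ce=cv2.connectedComponentsWithStats(m)
    print(n,"exp cap",proj(C[n],cap),"exp disc",proj(C[n],(.5453,.0655,.016))); print(st[1:],ce[1:])
plan((.5453,.0655,.0705),np.radians(4.03))
b={n:(bl[n]-[30,35]) for n in C}
cv2.imwrite("pics/p1.png",cv2.hconcat([cv2.resize(I[n][b[n][1]:b[n][1]+80,b[n][0]:b[n][0]+64,::-1],(400,500),interpolation=2) for n in C]))
E
```

```text
clock: 17.7
eef_pos: [0.5442, 0.112, 0.0982]
ee_rot: [-2.148, -2.293, 0.001]
wrist_force: [0.5, -0.3, -2.1]
finger_gap: 0.0443
gripper_force: 29.6
clock: 18.2
eef_pos: [0.5443, 0.0677, 0.0983]
ee_rot: [-2.142, -2.298, -0.001]
wrist_force: [0.6, 1.2, -1.2]
finger_gap: 0.0442
gripper_force: 29.6
top exp cap [196.4787 172.8745] exp disc [202.3235 179.3704]
[[206 170   8  20  92]
 [197 189   2   2   3]
 [203 189   1   2   2]] [[209.4565 179.75  ]
 [197.6667 189.3333]
 [203.     189.5   ]]
side exp cap [247.3526 116.0302] exp disc [248.7086 153.448 ]
[[243 111  11  12 112]
 [236 148  27  13 261]] [[247.9911 116.2768]
 [249.023  154.9847]]
t 18.3 tcp [0.5443 0.0681 0.0983] tool x [-0.0711  0.9975  0.0005] y [0.9975 0.0711 0.    ] yaw_y 0.07120203869429627 q [-0.3489  0.5685  0.1754  2.1157 -0.2087  0.4732  0.0569] F [-0.5848 -0.1983 -0.7933] gap 0.0440318679209167 29.589683711528778
shift units(current axes) [-0.1056  0.0331  1.1113]
turn units (tool z, down) 0.006197038738794993
```

View pics/p1.png

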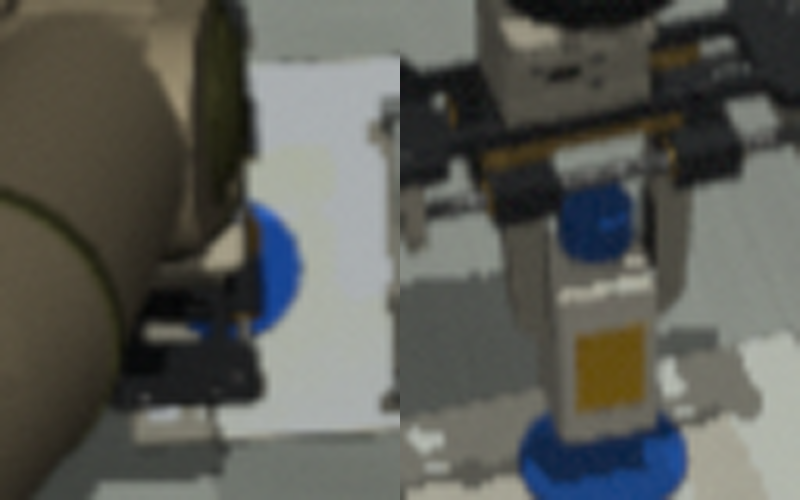

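The side view shows the bottle upright over the disc, within about 2–3 mm of centre. I'll correct that, lower and release.

```bash
python3 -m pendant '[[-0.12,0.02,0.3,0],[0,0,0.4,0],[0,0,0.25,0],[0,0,0.12,0],[0,0,0.06,0],[0,0,0,0],[0,0,0,0]]' && python3 -m pendant '[[0,0,0,0],[0,0,0,0],[0,0,0,0],[0,0,0,0],[0,0,0,0]]' 1
```

```text
clock: 19.0
eef_pos: [0.5451, 0.0638, 0.0703]
ee_rot: [2.142, 2.297, 0.0]
wrist_force: [0.7, -0.4, -0.8]
finger_gap: 0.0438
gripper_force: 29.6
clock: 19.5
eef_pos: [0.5451, 0.0638, 0.0702]
ee_rot: [2.143, 2.297, 0.0]
wrist_force: [0.7, 0.3, 0.3]
finger_gap: 0.0798
gripper_force: 0.0
```

```bash
python3 -m pendant '[[0,0,-0.5,0],[0,0,-1,0],[0,0,-1,0],[0,0,-1,0],[0,0,-1,0],[0,0,-1,0],[0,0,-1,0],[0,0,-1,0],[-0.7,0,0,0],[-1,0,0,0],[-1,0,0,0],[-1,0,0,0]]'|tail -6 && python3 -m pendant '[[-1,0,0,0],[-1,0,0,0],[-1,0,0,0],[-1,0,0,0],[-1,0,0,0],[-1,0,0,0],[-1,0,0,0],[-1,0,0,0],[0,0,0,1],[0,0,0,1],[0,0,0,1],[0,0,0,1]]' |tail -6 && python3 -m pendant '[[0,0,0,1],[0,0,0,1],[0,0,0,1],[0,0,0,1],[0,0,0,1],[0,0,0,1],[0,0,0,1],[0,0,0,0.25],[0,0,0,0],[0,0,0,0]]' 0.45|tail -6
python3 - <<'E'
from h import *
plan((.566,-.2284,.034),np.radians(-86))
C={n:vision.calibration(n) for n in("top","side","wrist")}; I={n:vision.capture(n) for n in C}
bx=dict(top=(180,155,215,200),side=(225,90,275,165))
for k,col in(("cap",BLUE),("label",YEL)):
  rs=[]
  for n in bx:
    try:
        m,s=blob(mask(I[n],*col,bx[n])); print(k,n,m,s); rs.append(ray(C[n],m))
    except ValueError: print("none")
  if len(rs)>1: print(tri(rs))
for q in((.545,.0655,.1235),(.545,.0655,.06)):print([proj(C[n],q) for n in bx])
i=I["wrist"]; 
m,s=blob(mask(i,*YEL,(0,0,512,384))); print("bar wrist",m,s,onz(C["wrist"],m,.05), proj(C["wrist"],(.566,-.2284,.05)))
cv2.imwrite("pics/b1.png",cv2.hconcat([cv2.resize(i[:,:,::-1],(400,300)),cv2.resize(I["side"][80:245,215:345,::-1],(236,300),interpolation=2),cv2.resize(I["top"][150:210,180:212,::-1],(160,300),interpolation=2)]))
E
```

```text
clock: 20.7
eef_pos: [0.5512, -0.0294, 0.2588]
ee_rot: [2.142, 2.297, 0.001]
wrist_force: [0.6, -0.3, -0.4]
finger_gap: 0.0931
gripper_force: 0.0
clock: 21.9
eef_pos: [0.565, -0.2281, 0.2586]
ee_rot: [-2.698, -1.61, -0.001]
wrist_force: [0.1, 0.3, 0.3]
finger_gap: 0.093
gripper_force: 0.0
clock: 22.9
eef_pos: [0.5653, -0.2279, 0.258]
ee_rot: [-3.139, -0.114, -0.0]
wrist_force: [-1.2, 0.1, -0.7]
finger_gap: 0.0416
gripper_force: 0.0
t 22.9 tcp [ 0.5653 -0.2279  0.258 ] tool x [0.9973 0.0728 0.0003] y [ 0.0728 -0.9973 -0.0002] yaw_y -1.49788795096132 q [-0.2066  0.5061  0.7528  1.8619 -0.4234  0.9398 -0.7582] F [-1.1524  0.1008 -0.7149] gap 0.04159951417494409 0.0
shift units(current axes) [0.0241 0.0257 8.9582]
turn units (tool z, down) 0.02216777830219291
cap top [197.4224 176.9224] [191 169  13  21 116]
cap side [248.7852 157.2483] [236 148  27  16 149]
[ 0.5545  0.0867 -0.021 ]
label top [208.  177.5] [208 177   1   2   2]
label side [250.9055 148.4724] [246 142  11  14 127]
[0.546  0.0428 0.0568]
[array([198.3927, 174.0903]), array([248.0098, 124.343 ])]
[array([200.7813, 177.356 ]), array([248.3698, 141.9954])]
bar wrist [254.9814 168.2468] [251 130   8  79 539] [ 0.5689 -0.2299  0.05  ] [253.737  170.2557]
```

View pics/b1.png

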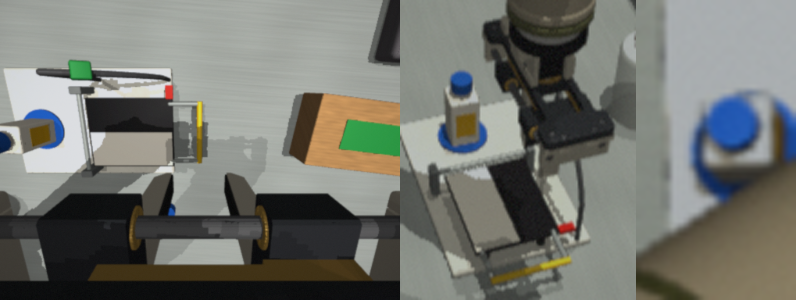

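The wrist view shows the bar vertical at x≈200 (of 400), with the hand square over it. The side view shows the bottle upright on the disc. I'll measure the bottle centring and the marker angle numerically.

```bash
cat > ang.py <<'E'
from h import *
yh=np.array([-.0703,.9975,0]);xh=np.array([.9975,.0703,0]);H=np.array([.552,-.0293,.05])
C={n:vision.calibration(n) for n in("top","side","wrist")}; I={n:vision.capture(n) for n in C}
def go(k,col,X,A0,rad,r=28):
    rs={}
    g=H+xh*X-yh*rad*np.cos(A0)+np.array([0,0,rad*np.sin(A0)])
    for n in C:
        u=proj(C[n],g).astype(int)
        try:
            m,s=blob(mask(I[n],*col,(max(u[0]-r,0),max(u[1]-r,0),max(u[0]+r,0),max(u[1]+r,0))))
            o,d=ray(C[n],m); t=((H-o)@xh+X)/(d@xh); q=o+d*t-H; a,b=-q@yh,q[2]; rs[n]=(o,d)
            print(k,n,m.round(1),s[4],"on plane: r %.4f ang %.3f"%(np.hypot(a,b),np.arctan2(b,a)))
        except ValueError: print(k,n,"none",u)
    if len(rs)>1:
        q=tri(list(rs.values()))-H; a,b=-q@yh,q[2]; print("  tri x %.4f r %.4f ang %.3f"%(q@xh,np.hypot(a,b),np.arctan2(b,a)))
E
python3 - <<'E'
from ang import *
go("mark",GRN,.088,1.05,.15); go("ptr",RED1,.070,0.,.15,20)
for n,b in(("top",(190,160,205,184)),("side",(238,112,258,134)),("wrist",(0,120,120,240))):
    try:
        m,s=blob(mask(I[n],*BLUE,b)); o,d=ray(C[n],m); print("cap",n,m,s,onz(C[n],m,.124))
    except ValueError: print("none",n)
    print(proj(C[n],(.545,.0655,.124)))
m,s=blob(mask(I["side"],*BLUE,(225,136,275,170)));print("disc side now",m,s)
plan((.567,-.229,.034))
E
```

```text
mark top [252.5 136.8] 50 on plane: r 0.1669 ang 1.102
mark side none [305 144]
mark wrist [102.   89.7] 666 on plane: r 0.2142 ang 1.059
  tri x 0.0926 r 0.1501 ang 1.043
ptr top none [276 152]
ptr side [306.1 205. ] 35 on plane: r 0.1502 ang 0.009
ptr wrist [215.9 117.9] 157 on plane: r 0.2019 ang 0.604
  tri x 0.0688 r 0.1517 ang 0.025
cap top [197.9175 174.8969] [191 169  13  15  97] [0.5424 0.0668 0.124 ]
[198.3731 174.0634]
cap side [248.4167 125.2417] [243 120  12  12 120] [0.5451 0.0613 0.124 ]
[248.0069 124.1985]
cap wrist [ 62.2988 160.1617] [ 31 141  51  50 773] [ 0.5769 -0.0216  0.124 ]
[-14.5087 183.264 ]
disc side now [248.7415 157.2517] [236 148  27  16 147]
t 23.2 tcp [ 0.5653 -0.2281  0.2577] tool x [0.9975 0.0701 0.0002] y [ 0.0701 -0.9975 -0.0001] yaw_y -1.5006229215272042 q [-0.2063  0.5067  0.7532  1.862  -0.4239  0.9396 -0.76  ] F [ 0.5446  0.4327 -0.3792] gap 0.041774211171815366 0.0
shift units(current axes) [0.0653 0.0405 8.9485]
```

The bottle is centred within about 2 mm and the marker angle is about 1.04 rad. Next I'll descend on the bar and grip it.

```bash
python3 -m pendant '[[0.06,0.04,0.6,0],[0,0,1,0],[0,0,1,0],[0,0,1,0],[0,0,1,0],[0,0,1,0],[0,0,1,0],[0,0,1,0],[0,0,0.8,0],[0,0,0.45,0],[0,0,0,0],[0,0,0,0]]' && python3 -m pendant '[[0,0,0,0],[0,0,0,0],[0,0,0,0],[0,0,0,0],[0,0,0,0]]' 0
```

```text
clock: 24.4
eef_pos: [0.5669, -0.2293, 0.0365]
ee_rot: [3.139, 0.109, -0.0]
wrist_force: [-0.5, -0.6, -0.2]
finger_gap: 0.0418
gripper_force: 0.0
clock: 24.9
eef_pos: [0.5671, -0.2287, 0.0367]
ee_rot: [-3.14, -0.11, -0.001]
wrist_force: [-0.2, 1.2, 2.7]
finger_gap: 0.009
gripper_force: 30.0
```

```bash
python3 -m pendant '[[0,0,-0.2,0],[0,-0.03,-0.44,0],[0,-0.08,-0.63,0],[0,-0.13,-0.63,0],[0,-0.18,-0.61,0],[0,-0.23,-0.6,0],[0,-0.27,-0.58,0],[0,-0.32,-0.55,0],[0,-0.36,-0.53,0],[0,-0.4,-0.5,0],[0,-0.44,-0.46,0],[0,0,0,0]]'
python3 - <<'E'
from ang import *
s=bot.sense(); p=s["eef_pos"]+[0,0,.0135]-H; a,b=-p@yh,p[2]; print("bar r,ang",np.hypot(a,b),np.arctan2(b,a))
go("ptr",RED1,.070,.8,.15,22); go("mark",GRN,.088,1.05,.15)
plan()
E
```

```text
clock: 26.1
eef_pos: [0.5629, -0.1692, 0.1826]
ee_rot: [3.137, 0.109, 0.005]
wrist_force: [-0.8, -9.4, 5.4]
finger_gap: 0.0087
gripper_force: 30.0
bar r,ang 0.20258920235574449 0.7995910520732514
ptr top none [262 145]
ptr side none [302 161]
ptr wrist [201.  124.6] 621 on plane: r 0.1902 ang 0.924
mark top none [252 138]
mark side [308.2 142.9] 65 on plane: r 0.1719 ang 1.034
mark wrist [136.   81.5] 1569 on plane: r 0.1981 ang 1.082
  tri x 0.0921 r 0.1593 ang 1.052
t 26.25 tcp [ 0.5629 -0.1701  0.1818] tool x [0.9976 0.0685 0.0026] y [ 0.0685 -0.9976  0.0034] yaw_y -1.50225470259176 q [-0.2655  0.5672  0.6991  1.9874 -0.5186  0.7666 -0.7624] F [ 0.7903 -8.7258  5.6342] gap 0.009241226030395542 29.999020993709564
```

```bash
cat > cyl.py <<'E'
from ang import *
def cyl(n,k,col,r=.15,box=None):
    m,s=blob(mask(I[n],*col,box)); o,d=ray(C[n],m)
    o2=np.array([-(o-H)@yh,o[2]-H[2]]);d2=np.array([-d@yh,d[2]]); A=d2@d2;B=o2@d2;t=(-B-np.sqrt(B*B-A*(o2@o2-r*r)))/A
    q=o2+t*d2; print(n,k,m.round(1),s,"cyl ang %.3f x %.4f"%(np.arctan2(q[1],q[0]),(o+t*d-H)@xh))
def rep():
    s=bot.sense(); p=s["eef_pos"]+[0,0,.0135]-H; a,b=-p@yh,p[2]; print("bar r,ang",np.hypot(a,b),np.arctan2(b,a),"F",s["wrist_force"],"gap",s["finger_gap"],s["clock"])
    for n,b in(("wrist",(0,0,512,250)),("side",(285,125,325,190)),("top",(240,125,280,165))):
        for k,col in(("mark",GRN),("ptr",RED1)):
            try: cyl(n,k,col,.15,b)
            except ValueError: print(n,k,"none")
if __name__=="__main__": rep()
E
python3 -m pendant '[[0,-0.2,-0.23,0],[0,-0.23,-0.23,0],[0,-0.48,-0.38,0],[0,-0.26,-0.17,0],[0,0,0,0],[0,0,0,0]]' && python3 cyl.py
```

```text
clock: 26.85
eef_pos: [0.5608, -0.14, 0.2068]
ee_rot: [3.138, 0.109, 0.004]
wrist_force: [0.7, -5.2, 5.9]
finger_gap: 0.0087
gripper_force: 30.0
bar r,ang 0.2033346604802099 0.9918794954090923 F [ 0.7605 -6.1261  7.0058] gap 0.008772343670338929 27.0
wrist mark [198.8  86. ] [ 177   70   43   33 1193] cyl ang 1.035 x 0.0927
wrist ptr [213.5 124.1] [205 108  17  34 536] cyl ang 0.973 x 0.0686
side mark [311.2 144.5] [310 142   3   5   8] cyl ang 1.031 x 0.1017
side ptr none
top mark none
top ptr none
```

```bash
python3 -m pendant '[[0,-0.2,-0.13,0],[0,-0.21,-0.12,0],[0,0,0,0],[0,0,0,0],[0,0,0,0]]' && python3 cyl.py
```

```text
clock: 27.5
eef_pos: [0.5602, -0.1303, 0.2131]
ee_rot: [3.137, 0.108, 0.004]
wrist_force: [0.9, -6.9, 6.9]
finger_gap: 0.0092
gripper_force: 30.0
bar r,ang 0.20355501259485642 1.0497799259353016 F [ 1.1678 -6.2882  7.1625] gap 0.009056417606171218 27.65
wrist mark [215.7  87. ] [ 193   72   43   31 1111] cyl ang 1.032 x 0.0928
wrist ptr [217.3 124.4] [210 108  16  34 509] cyl ang 1.030 x 0.0685
side mark [309.2 143.6] [305 139   8  10  43] cyl ang 1.052 x 0.0976
side ptr [299.8 147.2] [296 146   8   3  12] cyl ang 1.031 x 0.0731
top mark none
top ptr none
```

Pointer reads 1.030 rad and marker 1.032 rad, so they are level. I'll do a final hold check, with the bottle too, then hand in.

```bash
python3 -m pendant '[[0,0,0,0],[0,0,0,0],[0,0,0,0],[0,0,0,0],[0,0,0,0]]' | tail -3
python3 - <<'E'
from cyl import *
rep()
m,s=blob(mask(I["side"],*BLUE,(238,112,258,134))); print("cap",m,s)
from workcell import ticket
if abs(m[0]-248.4)<3 and abs(m[1]-125.2)<3: print(ticket.close_job())
E
```

```text
wrist_force: [1.8, -6.7, 7.1]
finger_gap: 0.009
gripper_force: 30.0
bar r,ang 0.20353281848285168 1.0496779584190283 F [ 0.3136 -6.6583  5.5043] gap 0.008642765652282022 28.3
wrist mark [215.6  87. ] [ 193   72   43   31 1113] cyl ang 1.032 x 0.0928
wrist ptr [217.3 124.4] [210 108  16  34 509] cyl ang 1.030 x 0.0685
side mark [309.1 143.7] [305 139   8  10  44] cyl ang 1.051 x 0.0973
side ptr [299.5 147.2] [296 146   8   3  11] cyl ang 1.032 x 0.0724
top mark none
top ptr none
cap [248.4167 125.2417] [243 120  12  12 120]
the job is handed in; nothing more can be done
None
```

Job handed in at 28.3 s: the bottle stands released on the disc, measured within a few mm of its centre, and the arm holds the screen with the pointer level with the marker (1.030 against 1.032 rad); the bottle only came upright by luck, when it slipped from the grip during a swing and landed standing on the bench.

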